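# Chock the drain board and park the roller on it

### The job

The freshly oiled thick roller has to drip off on the sloping drain board, which has no stop of its own. First put the wedge-shaped chock on the board, lying across the slope, and let go of it; then take the thick roller from the wooden rack, set it down on the board crosswise just uphill of the chock, without dropping it, and let go so that it stays resting against the chock. Leave the thin roller in the rack.

Things in the scene. Friction and masses are not known exactly. Their poses are not given: they have to be found in the camera images.
- roller_center (a point): Centre of the thick roller: cylinder 50 mm in diameter and 50 mm long, black rubber on a metal core, 0.2 to 0.32 kg. y is its axis, level; its flat ends (50 mm apart) can be gripped. It starts in one of two V rests, 84 mm apart, of a fixed wooden rack 34 mm high and 34 mm wide (each roller end stands 8 mm clear of it), centre 45 mm above the bench. It rolls on slopes.
- thin_roller_center (a point): Centre of the thin roller: same make and length (50 mm) but only 30 mm in diameter. It lies in the other V rest of the rack, its axis (y) parallel to the thick roller's. To be left there.
- chock_center (a point): Centre (half-way up) of the chock: dark metal wedge block, 0.3 kg, 40 mm long (y), 40 mm high (z), 50 mm wide (x) at the foot, both long sides sloping in to a flat top 14 mm wide. Its end faces, 40 mm apart along y, are upright and flat, to be gripped. It starts on its foot on the bench. With the roller against a sloping side, the roller's axis is 41 mm from this point along x.
- board_mid (a point): Centre of the top surface of the fixed drain board: aluminium deck 220 mm along the slope (x, pointing uphill, away from the robot), 180 mm across (y, level); z is square to the deck, which slopes 9 degrees. Point 35 mm above the bench. Side curbs 10 mm high, 6 mm thick; low and high edges open. A chock put here stays put; a roller put crosswise rolls off the low edge.
There are look-alikes about, which are no part of the job. What is shaped like the part that bears chock_center but purple or turquoise is not meant.

How it is judged:
By the outcome, as a careful person would: the job done as asked, in the order asked, and still so for the second after the job is handed in, with the robot touching nothing.
It also fails if it takes over 58 s, if anything falls off the work surface, if the arm or the gripper's body presses on something with over 40 N, if the wrist force passes 120 N, or if a joint passes its speed limit or range.

### The arm

A 6-joint arm with a two-finger parallel gripper is mounted at the origin on a cart in front of the work surface, level with it; the furniture and walls round the work are solid. World frame = base frame: x ahead of the robot, y to its left, z up, the work surface at z = 0. Lengths are in m, angles in rad, forces in N, time in s.
With the tool pointing down it reaches from about 0.35 to 0.975 m from the base axis. Payload 4.9 kg.
Tool frame: the origin (TCP) lies on the mounting face of the last link; the fingertips stand ctrl.tips_ahead ahead of it and the grasp point (between the pads) lies 155 mm ahead of it (ctrl.tips_ahead is the distance from the TCP to the fingertips, in m); z points along the fingers, y is the line along which they close (so a half turn about z gives the same grasp; the last joint's range is limited). The gripper opens to 85 mm and grips with 20 to 120 N. Pads are 22 mm wide; open, the fingers measure 114 mm over their backs; the gripper's body (76 mm by 85 mm) begins 54 mm behind the grasp point. The pads swing forward as they close: fully open they stand 13 mm farther back than shut.
Start: joints at [-1.221, 0.053, 1.613, -0, 1.476, -0.119], TCP at [0.282, -0.558, 0.405] pointing down, gripper open.
Joint ranges: [-3.01, 3.01], [-1.01, 2.22], [0.06, 2.58], [-1.02, 4.17], [0.09, 2.62], [-3.14, 3.14]. Speed limits (rad/s): [2.57, 2.57, 3.14, 3.14, 3.14, 3.14].

### API

Orientations are given as a unit quaternion [w, x, y, z].
In Python, from plant import ctrl gives the robot as it stands.
- The arm moves only by the tool send_rows, never from a script. Its argument "motion" is a list that holds one entry, the list of rows, each a list of 7 numbers: the turn, a rotation vector about the tool's x, y, z in rad, then the shift along the tool's x, y, z in mm, then the opening, from 0 (shut) to 1 (fully open). In form: [[[ax, ay, az, tx, ty, tz, claw], ...]]. A call has 1 to 8 rows; each row is the pose to reach, as a shift and turn from the pose commanded when the call began, along the tool's axes at that moment; what a row does not reach only later rows make up. A row lasts 1/12 s, in which the tool goes at most 41.7 mm and 7.16 degrees, less where a joint would pass 70% of its speed; a pose out of reach is approached as far as the arm can. A call with a gripper value outside its range is refused whole. The fingers move at their own pace and stop on an object; "force" is the grip in N (left out, the last holds). Time passes only in rows, so rows that repeat a pose let the fingers close. It gives the time, the measured TCP pose, the force, the opening and the grip force at its end, in the units of the state.
- ctrl.get_obs(): the state, without advancing time (a new reading comes with each control period).
- ctrl.read_camera(name): name is "scene" or "top" or "wrist"; returns the picture (480x640x3 uint8, red, green, blue); there is no depth.
- ctrl.camera_params(name): a dict with "fx", "fy", "cx", "cy" (pixels), "position" and "rotation" of the camera in the world. Camera axes: x right, y down, z forward; pixel columns grow to the right and rows downward; lengths in m; the calibration is good to about 2 mm. A picture is of the moment at which its call begins: read the wrist's pose just before it. camera_params takes no time and is no camera call; for the wrist camera it gives the pose at the moment of the call.
- ctrl.finish_job(): hands the job in; it is judged then, once.
Trained networks look in the newest picture that a camera, given by its name, has taken for a name from the list of things; names that differ only in an ending like _2 or _b are one class to them, and where a whole thing is asked for, a point or a joint stands for the part that bears it (a point fixed in the world has none). Each returns a list of dicts, best first, with "p" (0 to 1); they miss things now and then, are a little off and sometimes report something else, mostly with a low value. They report only what shows in the picture. A call takes as long as a camera call. They do not tell look-alikes from the thing itself.
- ctrl.masks_of(camera, name): "mask" (480x640 bool, what is visible of it) and "xy" ([column, row] in pixels, amid what is visible of it).
The state is a dict: "time": time; "joint_pos": joint angles; "qvel": joint speeds; "joint_torque": joint torques, N m; "eef_pos": TCP position; "eef_rot": TCP orientation; "force": force on the tool from outside, world axes, zero at the start; "wrist_torque": the same for the moment, N m; "gripper_width": finger opening in m; "grip_force": force on a finger pad.
Only numpy, scipy, OpenCV 4.12 (cv2) and the standard library are available. Lean on these libraries where they do the work, as an engineer would, in place of code of your own. Each camera call takes 0.05 s, during which the arm holds its last target. There are 200 camera calls.

## Working session

There is one attempt and no reset: what is moved stays moved. The work goes in short steps, Python scripts to look and compute and a tool call to move; the robot and the scene stay as the last step left them, time stands still between calls to the robot, and variables do not carry over. Pictures are saved under pics/ and viewed, at most 10 in all, crops included, and the job is handed in when it is done.

Besides the shell and the picture viewer there is one more tool, called as name(argument=value, ...), one argument or row to a line, values as JSON. send_rows: Moves the arm, as the interface text tells. Its arguments: {"type":"object","properties":{"motion":{"type":"array"},"force":{"type":"number"}},"required":["motion"]}

```bash
ls; mkdir -p pics
python3 - <<'E'
from plant import ctrl
import cv2,numpy as np
print(ctrl.tips_ahead, ctrl.get_obs())
for c in("scene","top"):
    im=ctrl.read_camera(c); cv2.imwrite(f"pics/{c}0.png",im[:,:,::-1])
    p=ctrl.camera_params(c); print(c,p)
    for n in("roller_center","thin_roller_center","chock_center","board_mid"):
        for d in ctrl.masks_of(c,n)[:4]:
            m=d["mask"]; ys,xs=np.nonzero(m); print(n,round(d["p"],2),d["xy"],m.sum(),xs.min(),xs.max(),ys.min(),ys.max(),im[m].mean(0).round())
E
```

```text
pics
0.1734 {'time': 0.0, 'joint_pos': array([-1.22100866e+00,  5.33429028e-02,  1.61432407e+00, -3.96544653e-05,
        1.47598603e+00, -1.18994553e-01]), 'qvel': array([ 0.00012878, -0.00016317, -0.00078008,  0.00207072,  0.00177354,
       -0.00040763]), 'joint_torque': array([ 3.06512802e-04, -3.93675399e+01, -3.70180643e+01, -2.05190081e-04,
        6.79917153e-03,  4.75839613e-06]), 'eef_pos': array([ 0.28227891, -0.55731183,  0.40345334]), 'eef_rot': array([-1.02105213e-03,  9.72654979e-01,  2.32252512e-01, -1.38220089e-04]), 'force': array([-0.43348628, -0.34365768,  0.13249575]), 'wrist_torque': array([ 0.02176892, -0.00819609,  0.00504731]), 'grip_force': 0.0, 'gripper_width': 0.08512527312644533}
scene {'fx': 570.6102224619858, 'fy': 570.6102224619858, 'cx': 323.607707325856, 'cy': 243.43288018796605, 'position': array([-0.0380531 ,  0.86504972,  0.87572781]), 'rotation': array([ 0.11462127, -0.22214276,  0.86896624, -0.42709746])}
roller_center 0.57 [229.0, 350.8] 686 214 245 332 363 [65. 63. 58.]
thin_roller_center 0.63 [204.9, 333.7] 323 192 217 321 341 [63. 61. 56.]
c
[... 232 characters left out ...]
.6] 5550 219 335 224 305 [205. 202. 191.]
top {'fx': 458.42264749584865, 'fy': 458.42264749584865, 'cx': 319.4020978438502, 'cy': 238.79700099271793, 'position': array([ 0.43686473, -0.04274099,  0.96389393]), 'rotation': array([ 0.03152278, -0.70259392,  0.71075291, -0.01408551])}
roller_center 0.76 [163.4, 243.7] 760 145 178 229 257 [72. 72. 84.]
thin_roller_center 0.86 [178.8, 201.1] 350 164 190 196 212 [74. 71. 79.]
chock_center 0.97 [493.5, 206.0] 533 479 507 196 220 [ 18. 152. 153.]
chock_center 0.95 [296.7, 304.3] 458 285 312 290 317 [129.  82. 157.]
chock_center 0.62 [476.8, 255.7] 566 464 491 240 266 [ 84.  88. 104.]
board_mid 0.8 [296.1, 209.6] 9579 245 352 149 272 [218. 222. 218.]
```

```bash
cat > h.py <<'E'
import numpy as np,cv2
from scipy.spatial.transform import Rotation as R
from plant import ctrl
def rot(q): return R.from_quat(np.r_[q[1:],q[0]])
def onplane(p,uv,z):
    u=np.atleast_2d(uv).astype(float)
    d=np.c_[(u[:,0]-p["cx"])/p["fx"],(u[:,1]-p["cy"])/p["fy"],np.ones(len(u))]
    d=rot(p["rotation"]).apply(d); P=p["position"]
    return P+d*((z-P[2])/d[:,2])[:,None]
def proj(p,X):
    c=rot(p["rotation"]).inv().apply(np.atleast_2d(X)-p["position"])
    return np.c_[c[:,0]/c[:,2]*p["fx"]+p["cx"],c[:,1]/c[:,2]*p["fy"]+p["cy"]]
def goal(grasp,yaw,tilt=None):
    """tool pointing down; closing axis y at yaw (rad, world); returns turn+shift(mm) in the current tool frame"""
E
python3 - <<'E'
from h import *
im=cv2.imread("pics/top0.png")
cv2.imwrite("pics/topc.png",cv2.resize(im[140:330,120:520],None,fx=2,fy=2,interpolation=cv2.INTER_CUBIC))
E
```

```text
(no output)
```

View pics/scene0.png

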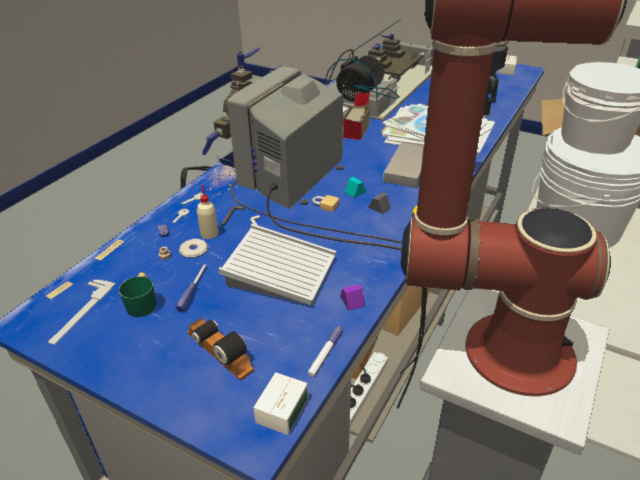

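View pics/topc.png

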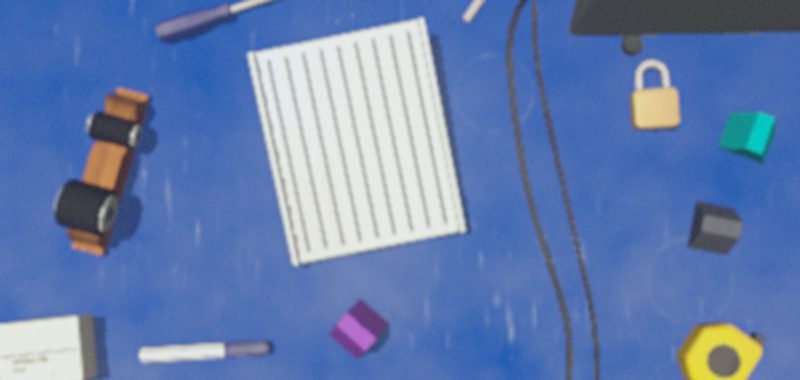

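The scene view shows the bench, with the board at (279,263), the rack with the thick roller at (229,350), and the thin roller at (205,334). In the top view, three things could be taken for the chock: purple (297,304), turquoise (494,206) and dark grey metal (477,256). I choose the dark grey one, and the crop confirms it: a grey wedge with a lighter flat top strip. The thick roller is the larger one, at (163,244). The thin one at (179,201) stays.

Next I fit the known shapes to the masks.

```bash
cat >> h.py <<'E'
    pass
from scipy.optimize import minimize
def chock(h=.02):
    return np.array([[sx*w,sy*.02,z] for w,z in((.025,-.02),(.007,.02)) for sx in(1,-1) for sy in(1,-1)])
def cyl(r,l=.05):
    a=np.linspace(0,2*np.pi,40); return np.array([[r*np.cos(t),s*l/2,r*np.sin(t)] for t in a for s in(1,-1)])
def pose(V,x,y,yaw,z,slope=0): return (R.from_euler("z",yaw)*R.from_euler("y",-slope)).apply(V)+[x,y,z]
def sil(p,W,S=3):
    u=proj(p,W); im=np.zeros((480*S,640*S),np.uint8)
    h=cv2.convexHull(np.round(((u+.5)*S-.5)*16).astype(np.int32)); cv2.fillConvexPoly(im,h,1,shift=4); return im
def fit(V,z,x0,obs,slope=0):
    """obs: list of (cam params, mask); returns x,y,yaw,IoU list"""
    S=3; ms=[cv2.resize(m.astype(np.uint8),None,fx=S,fy=S,interpolation=cv2.INTER_NEAREST) for _,m in obs]
    def ious(q):
        o=[]
        for (p,_),m in zip(obs,ms):
            s=sil(p,pose(V,q[0],q[1],q[2],z,slope),S); o.append((s&m).sum()/max(1,(s|m).sum()))
        return o
    best=None
    for dy in np.radians([-20,-7,7,20]):
        q0=np.array(x0)+[0,0,dy]
        r=minimize(lambda q:-sum(ious(q)),q0,method="Nelder-Mead",options=dict(initial_simplex=np.array([q0,q0+[.01,0,0],q0+[0,.01,0],q0+[0,0,.15]]),xatol=2e-4,fatol=1e-4,maxiter=120))
        if best is None or r.fun<best.fun: best=r
    return np.r_[best.x,ious(best.x)].round(4)
E
cat > m.py <<'E'
from h import *
ob={}
for c in("top","scene"):
    im=ctrl.read_camera(c); p=ctrl.camera_params(c)
    for n in("roller_center","thin_roller_center","chock_center","board_mid"):
        for d in ctrl.masks_of(c,n):
            if n=="chock_center" and np.ptp(im[d["mask"]].mean(0))>35: continue
            ob[n,c]=(p,d["mask"],d["xy"]); break
T=ctrl.camera_params("top")
for n,V,z,s in(("roller_center",cyl(.025),.045,0),("thin_roller_center",cyl(.015),.039,0),("chock_center",chock(),.02,0),
  ("board_mid",np.array([[a*.11,b*.09,h] for a in(1,-1) for b in(1,-1) for h in(0,.01)]),.035,np.radians(9))):
    g=onplane(T,ob[n,"top"][2],z)[0]
    y0={"c":-0.,"b":.2}.get(n[0],-.3)
    for cs in(("top",),("scene",),("top","scene")):
        print(n,cs,fit(V,z,[g[0],g[1],y0],[ob[n,c][:2] for c in cs],s))
E
python3 m.py
```

```text
roller_center ('top',) [ 0.4914  0.2953 -0.2845  0.8672]Traceback (most recent call last):
  File "m.py", line 15, in <module>
    print(n,cs,fit(V,z,[g[0],g[1],y0],[ob[n,c][:2] for c in cs],s))
                                       ~~^^^^^
KeyError: ('roller_center', 'scene')
```

```bash
sed -i 's/^    for cs in/    for cs in [k for k in/; s/("top","scene")):/("top","scene")) if all((n,c) in ob for c in k)]:/' m.py; python3 m.py
```

```text
roller_center ('top',) [ 0.4912  0.2948 -0.2436  0.8485]
roller_center ('scene',) [ 0.4929  0.2973 -0.424   0.908 ]
roller_center ('top', 'scene') [ 0.4921  0.2968 -0.3355  0.8418  0.8949]
thin_roller_center ('top',) [ 0.5704  0.2702 -0.3363  0.8648]
thin_roller_center ('scene',) [ 0.5672  0.2796 -0.2685  0.8944]
thin_roller_center ('top', 'scene') [ 0.5698  0.2746 -0.2264  0.7783  0.7461]
chock_center ('top',) [ 0.4651 -0.3432 -0.2177  0.9614]
chock_center ('scene',) [ 0.4675 -0.3449 -0.1595  0.9207]
chock_center ('top', 'scene') [ 0.4655 -0.3434 -0.2253  0.9568  0.8961]
board_mid ('top',) [0.5554 0.0219 0.194  0.98  ]
board_mid ('scene',) [0.554  0.0261 0.186  0.959 ]
board_mid ('top', 'scene') [0.5552 0.0229 0.194  0.9741 0.9423]
```

```bash
cat >> h.py <<'E'
def go(P,yaw,tilt=0.,reach=.155,show=True):
    """row [turn, shift mm] that takes the grasp point to P, tool x = object x (yaw, then slope tilt), tool z into the object"""
    o=ctrl.get_obs(); Rc=rot(o["eef_rot"])
    Rg=R.from_euler("z",yaw)*R.from_euler("y",-tilt)*R.from_euler("x",np.pi)
    t=np.asarray(P)-Rg.apply([0,0,reach])
    r=np.r_[(Rc.inv()*Rg).as_rotvec().round(3),(Rc.inv().apply(t-o["eef_pos"])*1000).round(1)]
    if show: print("t",round(o["time"],2),"grasp now",(o["eef_pos"]+Rc.apply([0,0,reach])).round(4),"w",round(o["gripper_width"],4),"row",r.tolist())
    return r
B=np.array([.5552,.0225,.035]); BY=.194; SL=np.radians(9)
RB=R.from_euler("z",BY)*R.from_euler("y",-SL)
def board(x,y,z): return B+RB.apply([x,y,z])
CH=np.array([.4652,-.3433]); CY=-.22
RO=np.array([.4918,.2960]); RY=-.30
E
python3 -c "
from h import *
go([*CH,.14],CY); print(ctrl.tips_ahead)"
```

```text
t 1.5 grasp now [ 0.2824 -0.5575  0.2497] w 0.0858 row [-0.0, 0.0, 0.689, 259.9, -108.5, 109.7]
0.1734
```

send_rows(
  motion=[
    [[0,0,0.69,260,-108,110,1],[0,0,0.69,260,-108,110,1],[0,0,0.69,260,-108,110,1],[0,0,0.69,260,-108,110,1],[0,0,0.69,260,-108,110,1],[0,0,0.69,260,-108,110,1],[0,0,0.69,260,-108,110,1],[0,0,0.69,260,-108,110,1]],
  ],
)

```text
time: 2.17
eef_pos: [0.4671, -0.3398, 0.292]
eef_rot: [-0.002, 0.994, -0.109, -0.001]
force: [-0.7, 0.4, -0.7]
gripper_width: 0.0856
grip_force: 0.0
```

send_rows(
  motion=[
    [[0,0,0,0,0,0,1],[0,0,0,0,0,0,1]],
  ],
)

```text
time: 2.33
eef_pos: [0.4657, -0.3435, 0.2946]
eef_rot: [0.0, 0.994, -0.11, -0.0]
force: [0.1, -0.2, 0.5]
gripper_width: 0.0854
grip_force: 0.0
```

```bash
cat > w.py <<'E'
import sys
from h import *
n,pic=sys.argv[1],sys.argv[2]
p=ctrl.camera_params("wrist"); im=ctrl.read_camera("wrist"); cv2.imwrite(f"pics/{pic}.png",im[:,:,::-1])
V,z,q0={"chock_center":(chock(),.02,[*CH,CY]),"roller_center":(cyl(.025),.045,[*RO,RY])}[n]
for d in ctrl.masks_of("wrist",n): print(round(d["p"],2),d["xy"],im[d["mask"]].mean(0).round(),fit(V,z,q0,[(p,d["mask"])]))
E
python3 w.py chock_center w1; python3 -c "
from h import *
go([*CH,.14],CY)"
```

```text
0.9 [352.2, 54.9] [ 64. 195. 184.] [ 0.4652 -0.3433 -0.5691  0.    ]
0.81 [318.0, 233.5] [73. 74. 73.] [ 0.4647 -0.342  -0.2209  0.966 ]
t 2.43 grasp now [ 0.4654 -0.3451  0.1407] w 0.0857 row [0.001, -0.001, -0.002, -0.4, -1.5, 0.7]
```

View pics/w1.png

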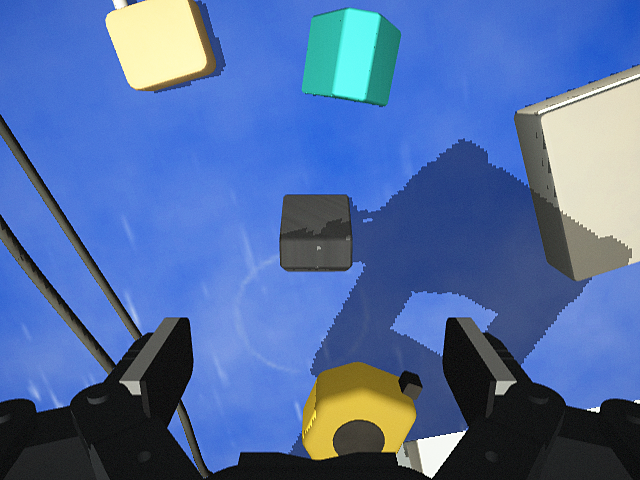

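The chock is the grey block at (318,233), square to the fingers; the turquoise look-alike is at (350,55). I descend and grip.

send_rows(
  motion=[
    [[0,0,0,-1,-2.4,40,1],[0,0,0,-1,-2.4,75,1],[0,0,0,-1,-2.4,100,1],[0,0,0,-1,-2.4,110,1],[0,0,0,-1,-2.4,116,1],[0,0,0,-1,-2.4,116,1]],
  ],
)

```text
time: 2.93
eef_pos: [0.4647, -0.3421, 0.1787]
eef_rot: [-0.0, 0.994, -0.111, -0.0]
force: [0.1, -0.0, 1.4]
gripper_width: 0.0856
grip_force: 0.0
```

send_rows(
  motion=[
    [[0,0,0,0,0,0,0.2],[0,0,0,0,0,0,0.2],[0,0,0,0,0,0,0.2],[0,0,0,0,0,0,0.2],[0,0,0,0,0,0,0.2],[0,0,0,0,0,0,0.2]],
  ],
  force=40,
)

```text
time: 3.43
eef_pos: [0.4657, -0.3419, 0.1805]
eef_rot: [0.001, 0.994, -0.11, 0.001]
force: [-2.1, -1.6, 5.6]
gripper_width: 0.0393
grip_force: 42.3
```

send_rows(
  motion=[
    [[0,0,0,0,0,0,0.2],[0,0,0,0,0,0,0.2],[0,0,0,0,0,0,0.2],[0,0,0,0,0,0,0.2]],
  ],
)

```text
time: 3.77
eef_pos: [0.4658, -0.3419, 0.1805]
eef_rot: [0.001, 0.994, -0.11, 0.001]
force: [-1.7, -1.0, 6.6]
gripper_width: 0.0392
grip_force: 42.4
```

```bash
python3 -c "
from plant import ctrl
print(ctrl.tips_ahead)"
```

```text
0.1734
```

send_rows(
  motion=[
    [[0,0,0,0,0,0,0.8],[0,0,0,0,0,0,0.8],[0,0,0,0,0,-7.5,0.8],[0,0,0,0,0,-7.5,0.8],[0,0,0,0,0,-7.5,0.8]],
  ],
)

```text
time: 4.18
eef_pos: [0.4652, -0.3413, 0.1867]
eef_rot: [0.0, 0.994, -0.11, 0.0]
force: [-0.9, 0.6, -0.2]
gripper_width: 0.0681
grip_force: 0.0
```

send_rows(
  motion=[
    [[0,0,0,0,0,0,0.2],[0,0,0,0,0,0,0.2],[0,0,0,0,0,0,0.2],[0,0,0,0,0,0,0.2],[0,0,0,0,0,0,0.2],[0,0,0,0,0,0,0.2]],
  ],
)

```text
time: 4.68
eef_pos: [0.4651, -0.3413, 0.1863]
eef_rot: [0.0, 0.994, -0.11, 0.0]
force: [-0.2, -2.0, 0.7]
gripper_width: 0.0392
grip_force: 42.3
```

```bash
python3 -c "
from h import *
print(ctrl.tips_ahead, ctrl.get_obs()['force'],ctrl.get_obs()['eef_pos'])"; python3 w.py chock_center w2
```

```text
0.1734 [-0.2034944  -2.0256897   0.70495558] [ 0.46511946 -0.34132501  0.18630382]
0.93 [321.6, 319.8] [74. 75. 73.] [ 0.4648 -0.3411 -0.2229  0.975 ]
0.64 [381.2, 43.1] [ 70. 206. 196.] [ 0.4652 -0.3433 -0.5691  0.    ]
```

send_rows(
  motion=[
    [[0,0,0,0,0,-20,0.2],[0,0,0,0,0,-60,0.2],[0,0,0,0,0,-90,0.2],[0,0,0,0,0,-110,0.2],[0,0,0,0,0,-110,0.2]],
  ],
)

```text
time: 5.2
eef_pos: [0.4662, -0.3421, 0.3013]
eef_rot: [0.003, 0.994, -0.11, 0.004]
force: [0.9, -0.8, -2.5]
gripper_width: 0.0394
grip_force: 42.0
```

```bash
python3 -c "
from h import *
go(board(-.03,0,.02+.07),BY,SL,.1663); print(onplane(ctrl.camera_params('scene'),[[285,200],[240,185],[338,145]],0)); o=ctrl.get_obs(); print(o['grip_force'],o['force'])"
```

```text
t 5.2 grasp now [ 0.4673 -0.3431  0.135 ] w 0.0394 row [0.038, 0.148, -0.414, -57.1, -347.2, 15.9]
[[ 0.71333805 -0.25290578  0.        ]
 [ 0.87160243 -0.2587379   0.        ]
 [ 0.73437473 -0.61102328  0.        ]]
41.98894047760405 [ 0.87905143 -0.77530542 -2.5277246 ]
```

send_rows(
  motion=[
    [[0,0,0,-3,-20,0,0.2],[0,0,-0.1,-10,-60,0,0.2],[0,0.05,-0.2,-20,-100,5,0.2],[0.02,0.1,-0.3,-30,-140,8,0.2],[0.04,0.15,-0.41,-38,-180,10,0.2],[0.04,0.15,-0.41,-43,-220,10,0.2],[0.04,0.15,-0.41,-48,-260,12,0.2],[0.04,0.15,-0.41,-52,-300,14,0.2]],
  ],
)

```text
time: 5.87
eef_pos: [0.4786, -0.035, 0.2793]
eef_rot: [-0.012, 0.993, 0.094, 0.074]
force: [0.8, -0.7, -2.9]
gripper_width: 0.039
grip_force: 41.9
```

send_rows(
  motion=[
    [[0,0,0,0,0,0,0.2],[0,0,0,0,0,0,0.2]],
  ],
)

```text
time: 6.03
eef_pos: [0.479, -0.0348, 0.2792]
eef_rot: [-0.012, 0.993, 0.097, 0.074]
force: [0.2, 0.1, -2.7]
gripper_width: 0.0389
grip_force: 42.2
```

```bash
python3 -c "
from h import *
go(board(-.03,0,.02+.07),BY,SL,.1663)"; python3 m.py | grep board
```

```text
t 6.03 grasp now [ 0.5029 -0.0283  0.1148] w 0.0389 row [-0.01, 0.008, -0.001, 16.5, -41.5, -1.4]Traceback (most recent call last):
  File "m.py", line 12, in <module>
    g=onplane(T,ob[n,"top"][2],z)[0]
                ~~^^^^^^^^^
KeyError: ('thin_roller_center', 'top')
```

send_rows(
  motion=[
    [[-0.01,0.008,0,12,-30,-1,0.2],[-0.01,0.008,0,16.5,-41.5,-1,0.2],[-0.01,0.008,0,16.5,-41.5,20,0.2],[-0.01,0.008,0,16.5,-41.5,40,0.2],[-0.01,0.008,0,16.5,-41.5,52,0.2],[-0.01,0.008,0,16.5,-41.5,60,0.2],[-0.01,0.008,0,16.5,-41.5,60,0.2]],
  ],
)

```text
time: 7.12
eef_pos: [0.4966, 0.0088, 0.2237]
eef_rot: [-0.007, 0.992, 0.094, 0.079]
force: [-0.7, -0.9, -2.6]
gripper_width: 0.0393
grip_force: 42.5
```

```bash
python3 -c "
from h import *
go(board(-.03,0,.02),BY,SL,.1663)
p=ctrl.camera_params('wrist');im=ctrl.read_camera('wrist');cv2.imwrite('pics/w3.png',im[:,:,::-1])"
```

```text
t 7.12 grasp now [0.5223 0.0137 0.0595] w 0.0393 row [0.001, -0.001, -0.006, -0.1, -2.1, 9.5]
```

View pics/w3.png

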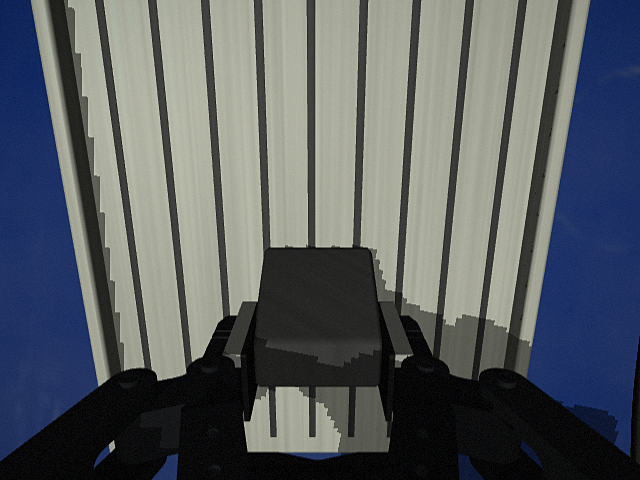

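The chock is held square at (318,315), centred on the grooves, with the board's low edge at row 455. I lower it to contact.

send_rows(
  motion=[
    [[0,0,-0.006,0,-2,4,0.2],[0,0,-0.006,0,-2,7,0.2],[0,0,-0.006,0,-2,8.5,0.2],[0,0,-0.006,0,-2,8.5,0.2]],
  ],
)

```text
time: 7.5
eef_pos: [0.4983, 0.0112, 0.2176]
eef_rot: [-0.007, 0.992, 0.097, 0.081]
force: [0.4, -0.1, -3.6]
gripper_width: 0.0392
grip_force: 42.6
```

send_rows(
  motion=[
    [[0,0,0,0,0,1,0.2],[0,0,0,0,0,1,0.2],[0,0,0,0,0,1,0.2]],
  ],
)

```text
time: 7.75
eef_pos: [0.4985, 0.0112, 0.2166]
eef_rot: [-0.007, 0.992, 0.097, 0.081]
force: [0.1, -1.2, -2.8]
gripper_width: 0.039
grip_force: 42.6
```

```bash
python3 -c "
from h import *
go(board(-.03,0,.02),BY,SL,.1663)"
```

```text
t 7.75 grasp now [0.5249 0.016  0.0525] w 0.039 row [0.002, -0.005, 0.001, -1.3, -0.2, 2.1]
```

send_rows(
  motion=[
    [[0,0,0,0,0,1,0.2],[0,0,0,0,0,1.5,0.2],[0,0,0,0,0,1.5,0.2]],
  ],
)

```text
time: 8.0
eef_pos: [0.4987, 0.0112, 0.215]
eef_rot: [-0.007, 0.992, 0.097, 0.081]
force: [-0.6, -0.1, -1.9]
gripper_width: 0.0393
grip_force: 42.8
```

send_rows(
  motion=[
    [[0,0,0,0,0,1,0.2],[0,0,0,0,0,1,0.2],[0,0,0,0,0,1,0.2]],
  ],
)

```text
time: 8.25
eef_pos: [0.499, 0.0113, 0.2149]
eef_rot: [-0.007, 0.992, 0.097, 0.08]
force: [-4.8, -1.0, 5.9]
gripper_width: 0.0393
grip_force: 43.7
```

Contact: the force changed sign at the expected height. I seat it a little and release.

send_rows(
  motion=[
    [[0,0,0,0,0,0.7,0.2],[0,0,0,0,0,0.7,0.2],[0,0,0,0,0,0,0.5],[0,0,0,0,0,0,0.8],[0,0,0,0,0,0,0.8],[0,0,0,0,0,0,0.8],[0,0,0,0,0,0,0.8]],
  ],
)

```text
time: 8.83
eef_pos: [0.4989, 0.0113, 0.2139]
eef_rot: [-0.007, 0.992, 0.097, 0.081]
force: [-1.3, -0.2, -0.1]
gripper_width: 0.0683
grip_force: 0.0
```

send_rows(
  motion=[
    [[0,0,0,0,0,-15,0.8],[0,0,0,0,0,-50,0.8],[0,0,0,0,0,-90,0.8],[0,0,0,0,0,-120,0.8],[0,0,0,0,0,-120,0.8]],
  ],
)

```text
time: 9.25
eef_pos: [0.4814, 0.0075, 0.3404]
eef_rot: [-0.005, 0.991, 0.097, 0.087]
force: [1.0, -0.4, 0.8]
gripper_width: 0.0685
grip_force: 0.0
```

```bash
cat > wb.py <<'E'
# chock on the board, from the wrist camera: fit in the board frame
from h import *
import sys
p=ctrl.camera_params("wrist"); im=ctrl.read_camera("wrist"); cv2.imwrite(f"pics/{sys.argv[1]}.png",im[:,:,::-1])
c0=board(-.03,0,.02)
for d in ctrl.masks_of("wrist","chock_center"):
    f=fit(chock(),c0[2],[c0[0],c0[1],BY],[(p,d["mask"])],SL)
    print(round(d["p"],2),d["xy"],f,"board frame",RB.inv().apply(np.r_[f[:2],c0[2]]-B).round(4))
E
python3 wb.py w4; python3 -c "
from h import *
go([*RO,.16],RY,0,.160)"
```

```text
0.72 [263.5, 429.2] [ 0.5231  0.0162 -0.1551  0.    ] board frame [-0.03  0.    0.02]
0.57 [316.7, 231.4] [0.5257 0.0159 0.1937 0.9587] board frame [-0.0275 -0.0008  0.0196]
t 9.35 grasp now [0.5062 0.0123 0.1764] w 0.0683 row [-0.037, -0.163, 0.494, 64.1, -280.6, 24.0]
```

View pics/w4.png

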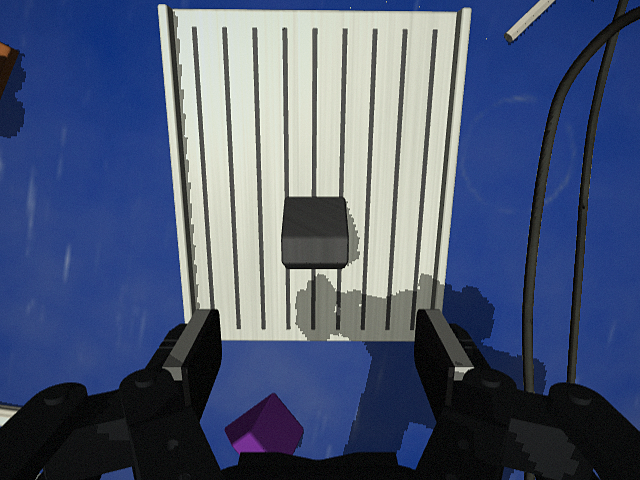

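The chock stands square on the board at (317,231), away from the purple look-alike at (263,429). Both the fit and the arm pose put it at x = -27.5 mm on the board. Next, the roller.

send_rows(
  motion=[
    [[0,0,0,0,-10,0,1],[0,-0.05,0.1,10,-50,5,1],[0,-0.1,0.2,20,-90,10,1],[-0.02,-0.16,0.3,30,-130,15,1],[-0.04,-0.163,0.4,40,-170,20,1],[-0.04,-0.163,0.49,50,-210,22,1],[-0.04,-0.163,0.494,58,-250,24,1],[-0.037,-0.163,0.494,64,-280,24,1]],
  ],
)

```text
time: 10.02
eef_pos: [0.49, 0.2978, 0.3149]
eef_rot: [0.001, 0.989, -0.149, -0.004]
force: [0.9, 0.3, 0.8]
gripper_width: 0.0855
grip_force: 0.0
```

send_rows(
  motion=[
    [[0,0,0,0,0,0,1],[0,0,0,0,0,0,1]],
  ],
)

```text
time: 10.18
eef_pos: [0.49, 0.2976, 0.3154]
eef_rot: [0.001, 0.989, -0.147, -0.004]
force: [-0.3, -1.1, -0.2]
gripper_width: 0.0852
grip_force: 0.0
```

```bash
python3 w.py roller_center w5; python3 -c "
from h import *
go([*RO,.16],RY,0,.160)"
```

```text
0.79 [316.5, 236.0] [46. 46. 42.] [ 0.4918  0.2981 -0.2746  0.9272]
t 10.28 grasp now [0.4895 0.2952 0.1562] w 0.0856 row [0.003, 0.007, 0.0, 0.9, -1.0, -3.9]
```

View pics/w5.png

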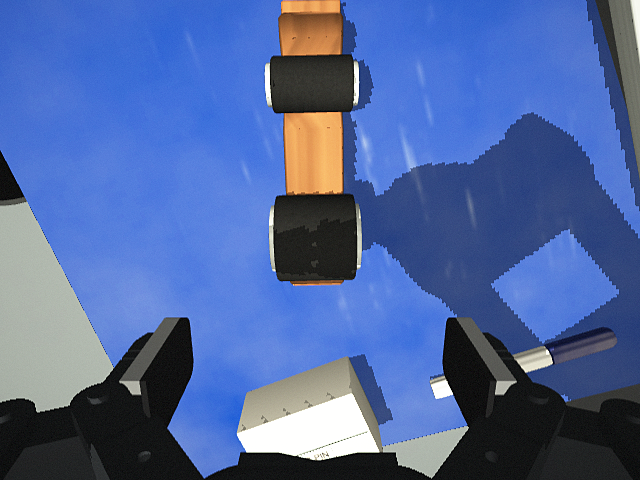

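The wrist view shows the thick roller at (316,236) between the fingers and the thin one at (312,83), which stays. The rack's direction agrees with yaw -0.275.

```bash
sed -i 's/^RO=.*/RO=np.array([.4918,.2975]); RY=-.275/' h.py; python3 -c "
from h import *
go([*RO,.045],RY,0,.160)"
```

```text
t 10.28 grasp now [0.4895 0.2952 0.1562] w 0.0856 row [0.003, 0.007, -0.025, 1.2, -2.7, 111.1]
```

send_rows(
  motion=[
    [[0.003,0.007,-0.025,1.2,-2.7,30,1],[0.003,0.007,-0.025,1.2,-2.7,60,1],[0.003,0.007,-0.025,1.2,-2.7,85,1],[0.003,0.007,-0.025,1.2,-2.7,102,1],[0.003,0.007,-0.025,1.2,-2.7,111,1],[0.003,0.007,-0.025,1.2,-2.7,111,1],[0.003,0.007,-0.025,1.2,-2.7,111,1]],
  ],
)

```text
time: 10.87
eef_pos: [0.4931, 0.2969, 0.2073]
eef_rot: [-0.001, 0.99, -0.138, 0.002]
force: [-0.1, 0.5, 0.6]
gripper_width: 0.0851
grip_force: 0.0
```

```bash
python3 w.py roller_center w6; python3 -c "
from h import *
go([*RO,.045],RY,0,.160)"
```

```text
0.68 [318.5, 349.1] [45. 45. 41.] [ 0.4913  0.2973 -0.2769  0.9263]
t 10.97 grasp now [0.4948 0.298  0.0491] w 0.0854 row [-0.005, -0.005, -0.001, -1.9, 0.6, 4.0]
```

send_rows(
  motion=[
    [[-0.005,-0.005,0,-1.5,0.5,3,1],[-0.005,-0.005,0,-1.5,0.5,3,1],[-0.005,-0.005,0,-1.5,0.5,3,0.7],[-0.005,-0.005,0,-1.5,0.5,3,0.5],[-0.005,-0.005,0,-1.5,0.5,3,0.4],[-0.005,-0.005,0,-1.5,0.5,3,0.4],[-0.005,-0.005,0,-1.5,0.5,3,0.4],[-0.005,-0.005,0,-1.5,0.5,3,0.4]],
  ],
  force=40,
)

```text
time: 11.63
eef_pos: [0.4915, 0.2978, 0.2048]
eef_rot: [0.001, 0.991, -0.137, -0.001]
force: [-1.4, 0.9, 3.8]
gripper_width: 0.0494
grip_force: 42.0
```

send_rows(
  motion=[
    [[0,0,0,0,0,0,0.35],[0,0,0,0,0,0,0.35],[0,0,0,0,0,0,0.35]],
  ],
)

```text
time: 11.88
eef_pos: [0.4915, 0.2978, 0.2048]
eef_rot: [0.001, 0.991, -0.137, -0.001]
force: [-1.4, 1.5, 5.0]
gripper_width: 0.0494
grip_force: 42.2
```

```bash
python3 -c "
from h import *
go([*RO,.045],RY,0,.160)"
```

```text
t 11.88 grasp now [0.4912 0.2977 0.0448] w 0.0494 row [0.002, 0.002, -0.0, 0.4, 0.2, -0.2]
```

send_rows(
  motion=[
    [[0,0,0,0,0,-5,0.35],[0,0,0,0,0,-25,0.35],[0,0,0,0,0,-55,0.35],[0,0,0,0,0,-85,0.35],[0,0,0,0,0,-100,0.35],[0,0,0,0,0,-100,0.35],[0,0,0,0,0,-100,0.35]],
  ],
  force=60,
)

```text
time: 12.47
eef_pos: [0.4916, 0.2975, 0.3043]
eef_rot: [0.001, 0.991, -0.137, -0.001]
force: [1.1, 0.5, -2.5]
gripper_width: 0.0492
grip_force: 62.5
```

```bash
cat > r.py <<'E'
# where the held roller sits in the tool frame
from h import *
o=ctrl.get_obs(); Rc=rot(o["eef_rot"]); p=ctrl.camera_params("wrist"); im=ctrl.read_camera("wrist")
for d in ctrl.masks_of("wrist","roller_center")[:2]:
    g=o["eef_pos"]+Rc.apply([0,0,.16]); f=fit(cyl(.025),g[2],[g[0],g[1],RY],[(p,d["mask"])])
    print(round(d["p"],2),f,"tool frame mm",(Rc.inv().apply(np.r_[f[:2],g[2]]-o["eef_pos"])*1000).round(1))
print(o["grip_force"],o["gripper_width"],o["force"])
go(board(.0145,0,.025+.07),BY,SL,.160)
E
python3 r.py
```

```text
0.75 [ 0.4917  0.2976 -0.2784  0.9184] tool frame mm [  0.3  -0.4 160. ]
62.546457052230835 0.04921741663276801 [ 1.09278362  0.48049173 -2.5376584 ]
t 12.57 grasp now [0.4898 0.2967 0.1417] w 0.0492 row [0.041, 0.16, -0.468, 113.9, 258.4, 13.3]
```

send_rows(
  motion=[
    [[0,0,0,4,10,0,0.35],[0,0.04,-0.1,20,45,0,0.35],[0,0.08,-0.2,38,85,0,0.35],[0.02,0.12,-0.3,55,125,3,0.35],[0.04,0.16,-0.4,73,165,6,0.35],[0.04,0.16,-0.468,90,203,9,0.35],[0.04,0.16,-0.468,105,238,11,0.35],[0.04,0.16,-0.468,114,258,13,0.35]],
  ],
)

```text
time: 13.23
eef_pos: [0.5302, 0.0149, 0.2897]
eef_rot: [-0.008, 0.992, 0.096, 0.078]
force: [-0.6, 0.8, -2.7]
gripper_width: 0.049
grip_force: 63.1
```

send_rows(
  motion=[
    [[0,0,0,0,0,0,0.35],[0,0,0,0,0,0,0.35],[0,0,0,0,0,0,0.35]],
  ],
)

```text
time: 13.48
eef_pos: [0.5305, 0.0182, 0.2902]
eef_rot: [-0.008, 0.992, 0.096, 0.079]
force: [0.7, -0.3, -2.4]
gripper_width: 0.0494
grip_force: 63.2
```

```bash
python3 -c "
from h import *
go(board(.0145,0,.025+.01),BY,SL,.160)"
```

```text
t 13.48 grasp now [0.5552 0.0233 0.1322] w 0.0494 row [-0.001, -0.001, -0.001, -0.8, 0.6, 61.0]
```

send_rows(
  motion=[
    [[0,0,0,2,0.6,15,0.35],[0,0,0,2,0.6,35,0.35],[0,0,0,2,0.6,50,0.35],[0,0,0,2,0.6,58,0.35],[0,0,0,2,0.6,61,0.35],[0,0,0,2,0.6,61,0.35],[0,0,0,2,0.6,61,0.35]],
  ],
)

```text
time: 14.07
eef_pos: [0.543, 0.0207, 0.2324]
eef_rot: [-0.008, 0.992, 0.097, 0.08]
force: [0.2, -0.0, -1.3]
gripper_width: 0.0491
grip_force: 63.3
```

```bash
python3 -c "
from h import *
go(board(.0175,0,.025),BY,SL,.160)
cv2.imwrite('pics/w7.png',ctrl.read_camera('wrist')[:,:,::-1])"
```

```text
t 14.07 grasp now [0.5682 0.0257 0.0745] w 0.0491 row [-0.0, -0.004, 0.001, -1.2, 0.5, 11.9]
```

View pics/w7.png

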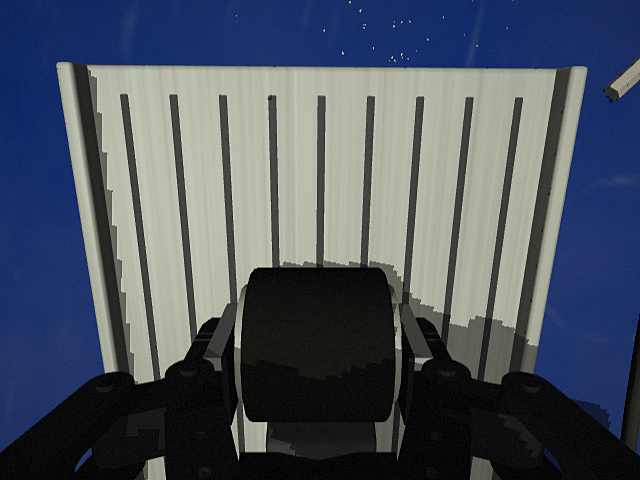

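The roller is held square and centred at (318,345), with the chock just below it at (322,440). I lower it gently.

send_rows(
  motion=[
    [[0,0,0,-0.5,0.5,3,0.35],[0,0,0,-0.5,0.5,6,0.35],[0,0,0,-0.5,0.5,8.5,0.35],[0,0,0,-0.5,0.5,9.5,0.35],[0,0,0,-0.5,0.5,9.5,0.35]],
  ],
)

```text
time: 14.53
eef_pos: [0.5437, 0.0198, 0.2219]
eef_rot: [-0.008, 0.992, 0.096, 0.08]
force: [-0.3, -0.3, -1.8]
gripper_width: 0.0492
grip_force: 63.3
```

send_rows(
  motion=[
    [[0,0,0,0,0,1,0.35],[0,0,0,0,0,1,0.35],[0,0,0,0,0,1,0.35]],
  ],
)

```text
time: 14.78
eef_pos: [0.5441, 0.0199, 0.2214]
eef_rot: [-0.008, 0.992, 0.096, 0.08]
force: [0.3, -0.0, -1.6]
gripper_width: 0.0492
grip_force: 63.3
```

```bash
python3 -c "
from h import *
go(board(.0175,0,.025),BY,SL,.160);o=ctrl.get_obs();print(rot(o['eef_rot']).inv().apply(o['force']))"
```

```text
t 14.78 grasp now [0.5692 0.0249 0.0634] w 0.0492 row [-0.001, -0.004, -0.0, -0.4, -0.4, 0.9]
[0.05453334 0.09584207 1.60178239]
```

send_rows(
  motion=[
    [[0,0,0,0,0,0.8,0.35],[0,0,0,0,0,0.8,0.35],[0,0,0,0,0,0.8,0.35]],
  ],
)

```text
time: 15.03
eef_pos: [0.5443, 0.02, 0.2209]
eef_rot: [-0.008, 0.992, 0.097, 0.08]
force: [-1.3, -0.2, 0.3]
gripper_width: 0.0489
grip_force: 63.6
```

send_rows(
  motion=[
    [[0,0,0,0,0,0.8,0.35],[0,0,0,0,0,0.8,0.35],[0,0,0,0,0,0.8,0.35]],
  ],
)

```text
time: 15.28
eef_pos: [0.5445, 0.02, 0.2209]
eef_rot: [-0.008, 0.992, 0.097, 0.08]
force: [-5.4, 0.9, 6.7]
gripper_width: 0.0493
grip_force: 64.5
```

Deck contact. I ease off slightly and ease the roller downhill until it meets the chock.

send_rows(
  motion=[
    [[0,0,0,0,0,-0.8,0.35],[0,0,0,-1,0,-0.8,0.35],[0,0,0,-2,0,-0.8,0.35],[0,0,0,-2,0,-0.8,0.35]],
  ],
)

```text
time: 15.62
eef_pos: [0.5425, 0.0195, 0.2206]
eef_rot: [-0.008, 0.992, 0.096, 0.081]
force: [0.8, 0.4, 0.7]
gripper_width: 0.0492
grip_force: 63.7
```

send_rows(
  motion=[
    [[0,0,0,-0.7,0,0,0.35],[0,0,0,-0.7,0,0,0.35],[0,0,0,-0.7,0,0,0.35]],
  ],
)

```text
time: 15.87
eef_pos: [0.5418, 0.0194, 0.2205]
eef_rot: [-0.008, 0.992, 0.096, 0.08]
force: [1.0, 0.2, 1.1]
gripper_width: 0.0492
grip_force: 63.6
```

send_rows(
  motion=[
    [[0,0,0,-0.7,0,0,0.35],[0,0,0,-0.7,0,0,0.35],[0,0,0,-0.7,0,0,0.35]],
  ],
)

```text
time: 16.12
eef_pos: [0.5411, 0.0193, 0.2204]
eef_rot: [-0.008, 0.992, 0.096, 0.08]
force: [1.7, 1.3, 1.9]
gripper_width: 0.0493
grip_force: 63.7
```

```bash
python3 -c "
from h import *
go(board(.0135,0,.025),BY,SL,.160);o=ctrl.get_obs();print(rot(o['eef_rot']).inv().apply(o['force']))"
```

```text
t 16.12 grasp now [0.5664 0.0243 0.0625] w 0.0493 row [-0.0, -0.005, -0.0, -1.3, -0.5, 0.4]
[ 2.23529281 -0.90349242 -1.53114544]
```

send_rows(
  motion=[
    [[0,0,0,-0.7,0,0,0.35],[0,0,0,-0.7,0,0,0.35],[0,0,0,-0.7,0,0,0.35]],
  ],
)

```text
time: 16.37
eef_pos: [0.5404, 0.0192, 0.2203]
eef_rot: [-0.008, 0.992, 0.097, 0.08]
force: [1.7, 0.7, 3.1]
gripper_width: 0.0494
grip_force: 63.8
```

send_rows(
  motion=[
    [[0,0,0,-0.7,0,0,0.35],[0,0,0,-0.7,0,0,0.35],[0,0,0,-0.7,0,0,0.35]],
  ],
)

```text
time: 16.62
eef_pos: [0.5398, 0.019, 0.2202]
eef_rot: [-0.008, 0.992, 0.096, 0.081]
force: [2.9, 0.7, 2.8]
gripper_width: 0.0493
grip_force: 63.8
```

send_rows(
  motion=[
    [[0,0,0,0,0,0,0.5],[0,0,0,0,0,0,0.6],[0,0,0,0,0,0,0.65],[0,0,0,0,0,0,0.7],[0,0,0,0,0,0,0.8],[0,0,0,0,0,0,0.8],[0,0,0,0,0,0,0.8]],
  ],
  force=20,
)

```text
time: 17.2
eef_pos: [0.5393, 0.019, 0.2194]
eef_rot: [-0.008, 0.992, 0.096, 0.079]
force: [0.4, -0.3, -0.5]
gripper_width: 0.0681
grip_force: 0.0
```

send_rows(
  motion=[
    [[0,0,0,0,0,-5,0.8],[0,0,0,0,0,-20,0.8],[0,0,0,0,0,-50,0.8],[0,0,0,0,0,-90,0.8],[0,0,0,0,0,-125,0.8],[0,0,0,0,0,-125,0.8],[0,0,0,0,0,-125,0.8]],
  ],
)

```text
time: 17.78
eef_pos: [0.5205, 0.015, 0.3471]
eef_rot: [-0.007, 0.992, 0.097, 0.083]
force: [-0.1, 0.1, -0.2]
gripper_width: 0.0682
grip_force: 0.0
```

```bash
python3 wb.py w8; python3 -c "
from h import *
p=ctrl.camera_params('wrist');z=board(.0135,0,.025)
for d in ctrl.masks_of('wrist','roller_center')[:3]:
    f=fit(cyl(.025),z[2],[z[0],z[1],BY],[(p,d['mask'])],SL); print(d['p'],d['xy'],f,RB.inv().apply(np.r_[f[:2],z[2]]-B))"
```

```text
0.71 [271.8, 444.9] [ 0.5231  0.0162 -0.1551  0.    ] board frame [-0.03  0.    0.02]
0.58 [319.7, 300.0] [0.5243 0.0158 0.1913 0.6291] board frame [-0.0289 -0.0006  0.0198]
0.97 [318.2, 236.9] [0.563  0.0248 0.201  0.9234] [0.01219048 0.00075313 0.02520741]
```

View pics/w8.png

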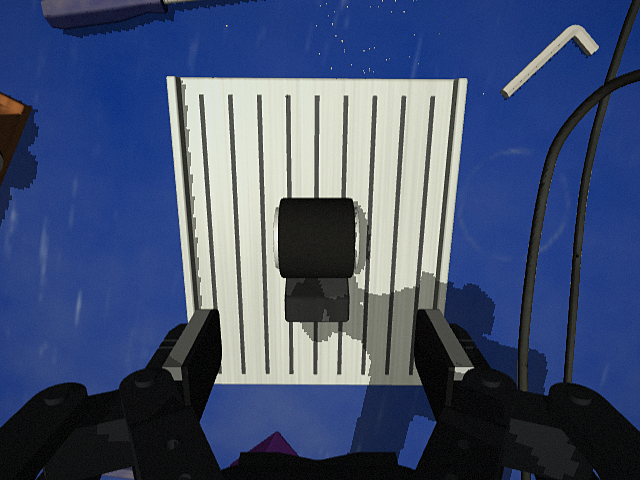

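The roller lies crosswise at (318,237), square against the chock at (320,300), and the gripper is clear. I back off a little, let a second pass and check that nothing moves.

send_rows(
  motion=[
    [[0,0,0,0,0,-30,0.8],[0,0,0,0,0,-30,0.8],[0,0,0,0,0,-30,0.8],[0,0,0,0,0,-30,0.8],[0,0,0,0,0,-30,0.8],[0,0,0,0,0,-30,0.8],[0,0,0,0,0,-30,0.8],[0,0,0,0,0,-30,0.8]],
  ],
)

```text
time: 18.6
eef_pos: [0.5151, 0.0142, 0.372]
eef_rot: [-0.008, 0.992, 0.096, 0.079]
force: [-0.3, -0.2, -0.2]
gripper_width: 0.0683
grip_force: 0.0
```

```bash
python3 -c "
from h import *
p=ctrl.camera_params('wrist');cv2.imwrite('pics/w9.png',ctrl.read_camera('wrist')[:,:,::-1]);z=board(.0135,0,.025)
for d in ctrl.masks_of('wrist','roller_center')[:2]:
    f=fit(cyl(.025),z[2],[z[0],z[1],BY],[(p,d['mask'])],SL); print(d['p'],f,RB.inv().apply(np.r_[f[:2],z[2]]-B))
ctrl.read_camera('top')
print([(d['p'],d['xy']) for n in ('roller_center','thin_roller_center') for d in ctrl.masks_of('top',n)])"
```

```text
0.63 [0.5661 0.0238 0.1955 0.9401] [ 0.01500446 -0.00082575  0.02476172]
[(0.82, [178.2, 204.3])]
```

```bash
python3 -c "
from plant import ctrl
print(ctrl.finish_job())"
```

```text
the job is handed in; nothing more can be done
None
```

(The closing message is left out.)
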